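# Thread a mounting kit onto its bolt at the parts counter

## Robot

A 7-joint arm with a two-finger parallel gripper is mounted at the origin on the work surface. World frame = base frame: x ahead of the robot, y to its left, z up, the work surface at z = 0. Lengths are in m, angles in rad, forces in N, time in s.
With the tool pointing down it reaches from about 0.425 to 0.925 m from the base axis. Payload 6.8 kg.
Tool frame: the origin (TCP) lies at the very end of the fingers, on their centre line; the grasp point (between the pads) lies 19 mm behind it; z points along the fingers, x is the direction in which the jaws open and shut, and the axes are right-handed (so a half turn about z gives the same grasp; the last joint's range is limited). The gripper opens to 85 mm and grips with 20 to 120 N. Pads are 22 mm wide; open, the fingers measure 114 mm over their backs; the gripper's body (76 mm by 85 mm) begins 54 mm behind the grasp point. The pads swing forward as they close: fully open they stand 13 mm farther back than shut.
Start: joints at [-1.265, 0.477, 0.022, 1.555, -0.011, 1.109, -0.083], TCP at [0.271, 0.618, 0.192] pointing down, gripper open.
Joint ranges: [-2.96, 2.96], [-0.34, 2.1], [-1.41, 1.46], [0.24, 2.44], [-1.37, 4.51], [0.17, 1.92], [-2.96, 2.96]. Speed limits (rad/s): [2.39, 2.39, 3.14, 3.14, 3.14, 3.14, 3.14].

## Interface

Orientations are given as a 3x3 rotation matrix whose columns are the frame's x, y, z axes.
In Python, from cell import env, camera, camera_model, order, search_frame gives the robot as it stands. The module is installed in compiled form; this text tells all that it offers.
- The arm moves only by the tool apply_moves, never from a script. Its argument "rows" is text: rows parted by semicolons, each of 7 numbers parted by spaces: the shift along the tool's x, y, z in m, then the turn, a rotation vector about the tool's x, y, z in rad, then the closure, from 0 (fully open) to 1 (shut). In form: dx dy dz ax ay az claw; .... A call has 1 to 20 rows; each row is the pose to reach, as a shift and turn from the pose commanded when the call began, along the tool's axes at that moment; what a row does not reach only later rows make up. A row lasts 1/8 s, in which the tool goes at most 62.5 mm and 10.7 degrees, less where a joint would pass 70% of its speed; a pose out of reach is approached as far as the arm can. A call with a gripper value outside its range is refused whole. The fingers move at their own pace and stop on an object; the grip force is fixed at half the most. Time passes only in rows, so rows that repeat a pose let the fingers close. It gives the time, the measured TCP pose, the force and the opening at its end, in the units of the state.
- env.sense(): the state, without advancing time (a new reading comes with each control period).
- camera(name): name is "side" or "top" or "wrist"; returns (picture, depth): 400x640x3 uint8, blue, green, red; 400x640 float32, m along the optical axis (not along the pixel's ray), 0 where there is no reading.
- camera_model(name): a dict with "mtx" (3x3 intrinsics, pixels), "xyz" and "rotation" of the camera in the world; the wrist camera has in their place "tool_from_camera" (4x4, takes a point from camera to tool coordinates, whose origin is the TCP and whose axes are the tool frame's). Camera axes: x right, y up, looking along -z (the intrinsics and any distortion apply to the point x, -y, -z); pixel columns grow to the right and rows downward; lengths in m; the calibration is good to about 2 mm. A picture is of the moment at which its call begins: read the wrist's pose just before it. camera_model takes no time and is no camera call.
- order.finish_job(): hands the job in, once; it reports no verdict.
Trained networks look in the newest picture that a camera, given by its name, has taken for a name from the list of things; names that differ only in an ending like _2 or _b are one class to them, and where a whole thing is asked for, a point or a joint stands for the part that bears it (a point fixed in the world has none). Each returns a list of dicts, best first, with "score" (0 to 1); they miss things now and then, are a little off and sometimes report something else, mostly with a low value. They report only what shows in the picture. A call takes as long as a camera call. They do not tell look-alikes from the thing itself.
- search_frame(camera, label): "position" ([row, column] in pixels, amid what is visible of it).
The state is a dict: "t": time; "joints": joint angles; "joint_velocities": joint speeds; "joint_torque": joint torques, N m; "eef_pos": TCP position; "orientation": TCP orientation; "force": force on the tool from outside, world axes, zero at the start; "moment": the same for the moment, N m; "opening": finger opening in m.
Only numpy, scipy, OpenCV 4.12 (cv2) and the standard library are available. Lean on these libraries where they do the work, as an engineer would, in place of code of your own. Each camera call takes 0.05 s, during which the arm holds its last target. There are 200 camera calls.

## Task

Make up the customer's mounting kit on the upright bolt on the blue plate: thread on the brass spacer first, then the dark steel washer, then the red bushing on top. Each one must lie flat on the one below, the spacer on the plate. Let go of everything.

Things in the scene. Friction and masses are not known exactly. Their poses are not given: they have to be found in the camera images.
- spacer_c (a point): Brass spacer: a plain thick ring, outside diameter 52 mm, bore 32 mm, 25 mm tall, about 0.27 kg. Lies flat on the counter (axis vertical) with at least 25 mm free all round. Point at its centre, in the middle of the bore half-way up; z along its axis.
- washer_c (a point): Dark steel washer: flat ring, outside diameter 56 mm, bore 32 mm, 12 mm thick, about 0.155 kg. Lies flat on the counter (axis vertical), free all round. Point at its centre, in the middle of the bore half-way up its thickness; z along its axis.
- bushing_c (a point): Red plastic bushing: plain thick ring, outside diameter 52 mm, bore 32 mm, 25 mm tall, about 0.045 kg. Lies flat on the counter (axis vertical), free all round. Point at its centre, in the middle of the bore half-way up; z along its axis. A solid bearing with a blue face (52 mm across, 16 mm tall) lies about like the rings but is not part of the kit.
- bolt_seat (a point): Steel bolt of 14 mm diameter standing upright in the middle of a blue plate 90 x 90 mm, 8 mm thick, fixed to the counter. Point on the bolt's axis at the plate's top face; z up along the bolt. The bolt stands 76 mm above this point, the top 8 mm tapered to 7 mm. Stacked in order, the three parts reach 62 mm above this point. The counter is 8 mm below it. A box and a motor (under 55 mm high) stand at least 80 mm beyond the bolt.
Mind the look-alikes: they are no part of the job. Leave any purple look-alike of the part that bears spacer_c alone.

How it is judged:
By the outcome, as a careful person would: the job done as asked, in the order asked, and still so for the second after the job is handed in, with the robot touching nothing.
It also fails if it takes over 64 s, if anything falls off the work surface, if the arm or the gripper's body presses on something with over 40 N, if the wrist force passes 120 N, or if a joint passes its speed limit or range.

## Working session

There is one attempt and no reset: what is moved stays moved. The work goes in short steps, Python scripts to look and compute and a tool call to move; the robot and the scene stay as the last step left them, time stands still between calls to the robot, and variables do not carry over. Pictures are saved under pics/ and viewed, about 8 in all and at most 12, crops included, and the job is handed in when it is done.

Besides the shell and the picture viewer there is one more tool, called after ">>>" as a command line: name --argument value ..., lists and objects as JSON in quotes. apply_moves: Moves the arm, as the interface text tells. Its arguments: {"type":"object","properties":{"rows":{"type":"string"}},"required":["rows"]}

```bash
mkdir -p pics; cat > h.py <<'E'
import numpy as np, cv2
from cell import env, camera, camera_model, order, search_frame
def world(name, rc, depth=None, z=None, st=None):
    """pixel -> world, by depth (m on axis) or on plane z"""
    m=camera_model(name); K=np.array(m["mtx"]); d=m.get("dist",m.get("distortion"))
    p=cv2.undistortPoints(np.array([[[rc[1],rc[0]]]],float),K,None if d is None else np.array(d))[0,0]
    ray=np.array([p[0],-p[1],-1.])
    if "xyz" in m: R=np.array(m["rotation"]);o=np.array(m["xyz"])
    else:
        T=np.array(m["tool_from_camera"]);Rt=np.array(st["orientation"]);
        R=Rt@T[:3,:3];o=Rt@T[:3,3]+np.array(st["eef_pos"])
    r=R@ray
    return o+r*(depth if depth is not None else (z-o[2])/r[2])
E
cat > a.py <<'E'
from h import *
st=env.sense();print(st)
for n in("top","side","wrist"):
    im,d=camera(n);cv2.imwrite(f"pics/{n}0.png",im);np.save(f"{n}0.npy",d)
    print(n,camera_model(n))
    for l in("spacer_c","washer_c","bushing_c","bolt_seat"):
        for r in search_frame(n,l):
            p=r["position"];dd=d[int(p[0]),int(p[1])]
            print(n,l,np.round(p,1),round(r["score"],2),np.round(world(n,p,dd,st=st),3))
E
python3 a.py
```

```text
{'t': 0.0, 'joints': array([-1.26506913,  0.47776161,  0.02230919,  1.55646787, -0.01150208,
        1.10930009, -0.08308686]), 'joint_velocities': array([ 0.00210017,  0.00023943, -0.00104447,  0.00052294, -0.00094908,
       -0.00030877,  0.00020895]), 'joint_torque': array([-1.05643112e-04, -5.96445143e+01,  1.60784427e+00, -2.81204867e+01,
        1.24802714e-02,  9.29331552e-03,  1.13527483e-05]), 'eef_pos': array([0.27115921, 0.61740735, 0.19114406]), 'orientation': array([[ 4.02060193e-01,  9.15613029e-01, -6.18166388e-04],
       [ 9.15611458e-01, -4.02060651e-01, -1.70045359e-03],
       [-1.80549784e-03,  1.17684469e-04, -9.99998363e-01]]), 'force': array([0.60227335, 0.03034152, 0.32848923]), 'moment': array([ 0.04055343, -0.0125221 ,  0.02799768]), 'opening': 0.0854684457134651}
top {'mtx': array([[391.01420445,   0.        , 318.23856663],
       [  0.        , 391.01420445, 201.68568286],
       [  0.        ,   0.        ,   1.        ]]), 'xyz': array([0.42137399, 0.00520238, 0.79389731]), 'rotation': array([[-0.02379783,  0.98353935, -0.17912011],
       [-0.99971611
[... 942 characters left out ...]
]
side bushing_c [315.5 263.6] 0.94 [ 0.612  0.255 -0.   ]
side bushing_c [159.1 318.8] 0.17 [ 0.606 -0.245  0.018]
side bolt_seat [221.3 280.8] 0.78 [0.638 0.029 0.014]
wrist {'mtx': array([[298.02158943,   0.        , 322.97648023],
       [  0.        , 298.02158943, 201.61466366],
       [  0.        ,   0.        ,   1.        ]]), 'tool_from_camera': array([[ 9.99999570e-01, -1.34279853e-04, -9.17242882e-04,
        -1.29837161e-03],
       [-3.83543788e-04, -9.60724694e-01, -2.77503001e-01,
        -7.06210278e-02],
       [-8.43954824e-04,  2.77503234e-01, -9.60724332e-01,
        -1.80436665e-01],
       [ 0.00000000e+00,  0.00000000e+00,  0.00000000e+00,
         1.00000000e+00]])}
```

View pics/top0.png

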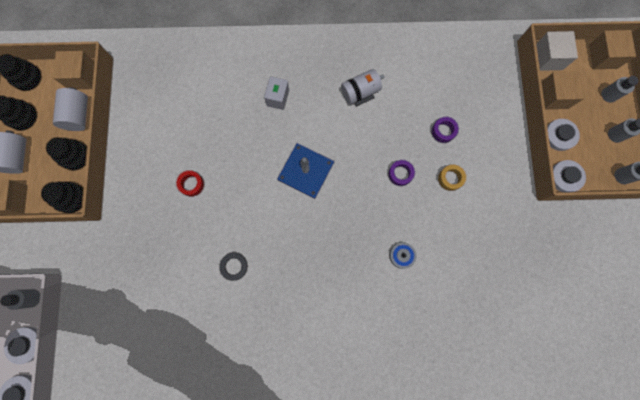

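View pics/side0.png

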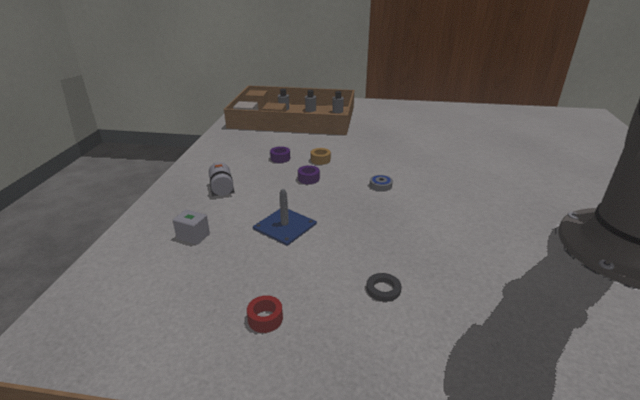

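The top view shows the brass ring at (177,453). The two purple rings at (172,401) and (129,446) are look-alikes. The red bushing is at (183,190), the washer at (265,233) and the blue-faced bearing, not part of the kit, at (255,402). The bolt is at about (165,305). The side view agrees, with brass at (156,320).

Possible confusions for spacer_c are purple (172,401), purple (129,446) and brass (177,453). I choose brass by colour.

```bash
cat > b.py <<'E'
from h import *
im=cv2.imread("pics/top0.png");si=cv2.imread("pics/side0.png")
def ring(name,img,rc,h,w=26):
    r,c=rc;y0,x0=r-w,c-w
    p=img[y0:r+w,x0:c+w].astype(int)
    bg=np.median(p.reshape(-1,3),0)
    m=(np.abs(p-bg).max(2)>40).astype(np.uint8)
    cs,_=cv2.findContours(m,cv2.RETR_EXTERNAL,cv2.CHAIN_APPROX_NONE)
    k=max(cs,key=cv2.contourArea);M=cv2.moments(k)
    q=(M["m01"]/M["m00"]+y0,M["m10"]/M["m00"]+x0)
    return np.round(q,1),cv2.contourArea(k),np.round(world(name,q,z=h/2),4)
for nm,t,s,h in(("brass",(177,453),(156,320),.025),("washer",(265,233),(287,384),.012),("red",(183,190),(314,265),.025),("purpA",(172,401),(174,309),.025),("purpB",(129,446),(154,280),.025)):
    print(nm,ring("top",im,t,h,24),ring("side",si,s,h,(24 if nm in("washer","red") else 15)))
# blue plate
def blue(name,img,z,sl):
    g=img[sl].astype(int);m=((g[...,0]>g[...,2]+40)).astype(np.uint8)
    cs,_=cv2.findContours(m,cv2.RETR_EXTERNAL,cv2.CHAIN_APPROX_NONE);k=max(cs,key=cv2.contourArea)
    b=cv2.approxPolyDP(cv2.convexHull(k),6,True)[:,0]
    P=np.array([world(name,(y+sl[0].start,x+sl[1].start),z=z)[:2] for x,y in b]);print(name,np.round(P,3).tolist(),P.mean(0))
blue("top",im,.008,np.s_[130:210,260:350]);blue("side",si,.008,np.s_[190:255,240:330])
cv2.imwrite("pics/crop.png",cv2.resize(np.hstack([im[100:220,380:490],si[130:250,240:350]]),None,fx=3,fy=3,interpolation=cv2.INTER_CUBIC))
E
python3 b.py
```

```text
brass (array([177. , 450.8]), 581.5, array([ 0.6085, -0.2707,  0.0125])) (array([156.2, 319.9]), 266.0, array([ 0.6074, -0.2732,  0.0125]))
washer (array([266. , 233.1]), 616.5, array([0.4389, 0.1752, 0.006 ])) (array([287.1, 382.9]), 783.5, array([0.4383, 0.1745, 0.006 ]))
red (array([183. , 189.9]), 562.0, array([0.6089, 0.2649, 0.0125])) (array([313.8, 264.4]), 978.0, array([0.6078, 0.2633, 0.0125]))
purpA (array([172.4, 400.5]), 546.0, array([ 0.6209, -0.168 ,  0.0125])) (array([175.1, 307.3]), 260.5, array([ 0.6212, -0.1679,  0.0125]))
purpB (array([129.3, 444.1]), 555.0, array([ 0.7117, -0.2653,  0.0125])) (array([154.5, 279.4]), 268.5, array([ 0.7115, -0.2679,  0.0125]))
top [[0.689, 0.046], [0.65, -0.03], [0.574, 0.011], [0.614, 0.085]] [0.63173221 0.02805423]
side [[0.576, 0.01], [0.61, 0.075], [0.681, 0.046], [0.655, -0.015]] [0.63061671 0.02906424]
```

View pics/crop.png

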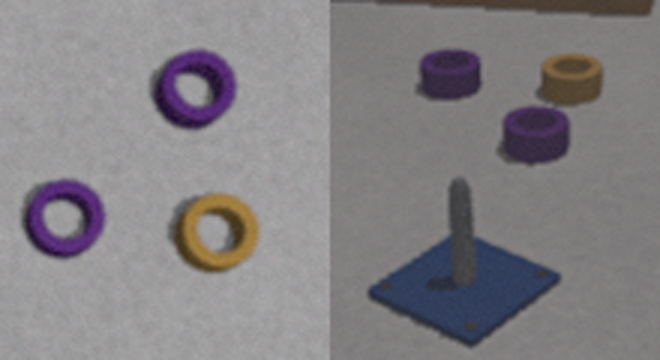

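The crop confirms it: the ring at top-view (177,453) is brass and stands apart from both purple rings. Next I move above it for a wrist look.

>>> apply_moves --rows "-0.68 0.666 0.07 0 0 0 0;-0.68 0.666 0.07 0 0 0 0;-0.68 0.666 0.07 0 0 0 0;-0.68 0.666 0.07 0 0 0 0;-0.68 0.666 0.07 0 0 0 0;-0.68 0.666 0.07 0 0 0 0;-0.68 0.666 0.07 0 0 0 0;-0.68 0.666 0.07 0 0 0 0;-0.68 0.666 0.07 0 0 0 0;-0.68 0.666 0.07 0 0 0 0;-0.68 0.666 0.07 0 0 0 0;-0.68 0.666 0.07 0 0 0 0;-0.68 0.666 0.07 0 0 0 0;-0.68 0.666 0.07 0 0 0 0;-0.68 0.666 0.07 0 0 0 0;-0.68 0.666 0.07 0 0 0 0;-0.68 0.666 0.07 0 0 0 0;-0.68 0.666 0.07 0 0 0 0"

```text
t: 3.0
eef_pos: [0.6079, -0.2698, 0.122]
orientation: [[0.4, 0.917, -0.0], [0.917, -0.4, 0.002], [0.001, -0.001, -1.0]]
force: [-0.0, 1.1, -0.2]
opening: 0.085
```

```bash
cat > w.py <<'E'
# usage: w.py label height tag x y : look with wrist, measure ring/bolt near expected xy, give tool-frame shift
import sys
from h import *
lab,h,tag,x,y=sys.argv[1],float(sys.argv[2]),sys.argv[3],float(sys.argv[4]),float(sys.argv[5])
st=env.sense();R=np.array(st["orientation"]);e=np.array(st["eef_pos"])
im,d=camera("wrist");cv2.imwrite(f"pics/{tag}.png",im)
m=camera_model("wrist");T=np.array(m["tool_from_camera"]);K=np.array(m["mtx"])
c=np.linalg.inv(T)@np.append(R.T@(np.array([x,y,h])-e),1);q=K@[c[0],-c[1],-c[2]];q=q[:2]/q[2]
print("t",st["t"],"eef",np.round(e,4),"yaw",np.arctan2(R[1,0],R[0,0]).round(3),"j7",st["joints"][6].round(2),"open",st["opening"],"F",np.round(st["force"],1),"expect rc",q[::-1].round(1))
for r in search_frame("wrist",lab):print(np.round(r["position"],1),r["score"].__round__(2),np.round(world("wrist",r["position"],z=h,st=st),4))
# outer outline from depth: points above counter, near expected
v,u=np.mgrid[0:400,0:640]
P=np.stack([(u-K[0,2])/K[0,0]*d,-(v-K[1,2])/K[1,1]*d,-d],-1)
W=(P@T[:3,:3].T+T[:3,3])@R.T+e
s=(np.hypot(W[...,0]-x,W[...,1]-y)<.045)&(d>0)&(np.abs(W[...,2]-h)<.004)
pts=W[s][:,:2]
if len(pts)>50:
    (cx,cy),r=cv2.minEnclosingCircle(pts.astype(np.float32))
    print("top face: n",len(pts),"z",np.median(W[s][:,2]).round(4),"circle",round(cx,4),round(cy,4),"r",round(r,4),"mean",pts.mean(0).round(4))
    g=np.array([cx,cy])
E
python3 w.py spacer_c .025 w1 .608 -.273
```

```text
t 3.0 eef [ 0.6079 -0.2698  0.122 ] yaw 1.159 j7 1.68 open 0.08495234452390595 F [-0.   1.1 -0.2] expect rc [193.6 320.9]
[200.5 314.1] 0.92 [ 0.6117 -0.2818  0.025 ]
[166.  430.5] 0.9 [ 0.6246 -0.1682  0.025 ]
top face: n 1324 z 0.0235 circle 0.607 -0.2732 r 0.0261 mean [ 0.6061 -0.2729]
```

View pics/w1.png

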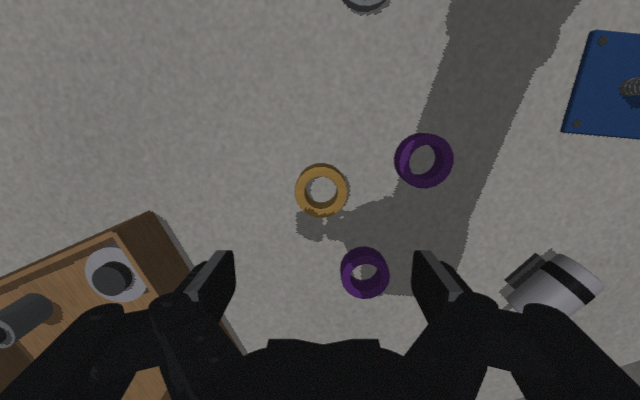

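The wrist view shows the brass ring at (190,322), matching the expected (194,321). The purple rings at (160,423) and (272,365) are clear of the fingers. Now I descend and grip.

>>> apply_moves --rows "-0.0033 0.0004 0.05 0 0 0 0;-0.0033 0.0004 0.1 0 0 0 0;-0.0033 0.0004 0.116 0 0 0 0;-0.0033 0.0004 0.116 0 0 0 0;-0.0033 0.0004 0.116 0 0 0 1;-0.0033 0.0004 0.116 0 0 0 1;-0.0033 0.0004 0.116 0 0 0 1;-0.0033 0.0004 0.116 0 0 0 1;-0.0033 0.0004 0.116 0 0 0 1;-0.0033 0.0004 0.116 0 0 0 1"

```text
t: 4.35
eef_pos: [0.6068, -0.2755, 0.0061]
orientation: [[0.402, 0.916, -0.0], [0.916, -0.402, 0.0], [0.0, -0.0, -1.0]]
force: [-0.3, -0.2, 0.4]
opening: 0.0
```

Opening 0 means the grip missed, so I look before doing anything else.

```bash
python3 w.py spacer_c .025 w2 .607 -.273
```

```text
t 4.35 eef [ 0.6068 -0.2755  0.0061] yaw 1.157 j7 1.73 open 1.0661232847371821e-05 F [-0.3 -0.2  0.4] expect rc [239.6 329. ]
[213.2 333.5] 0.92 [ 0.5931 -0.2642  0.025 ]
[186.5 509.5] 0.84 [ 0.6181 -0.1684  0.025 ]
[334.6 416.9] 0.74 [ 0.6909 -0.2472  0.025 ]
top face: n 2448 z 0.0235 circle 0.6069 -0.2731 r 0.0259 mean [ 0.5993 -0.2685]
```

View pics/w2.png

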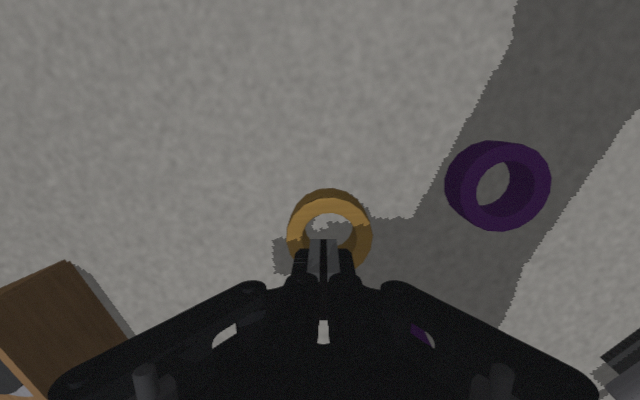

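Ring still at (0.607,-0.273). The wrist view shows the shut fingers over or in its bore at rows 240+. I'll use the depth image to find where the fingertips really are.

```bash
cat > f.py <<'E'
from h import *
st=env.sense();R=np.array(st["orientation"]);e=np.array(st["eef_pos"])
im,d=camera("wrist")
m=camera_model("wrist");T=np.array(m["tool_from_camera"]);K=np.array(m["mtx"])
print(e,st["opening"],st["joints"].round(3))
for c in(300,312,318,324,330,340,350):
    for r in(230,238,242,248,255,265,280):
        D=d[r,c];p=T[:3,:3]@[(c-K[0,2])/K[0,0]*D,-(r-K[1,2])/K[1,1]*D,-D]+T[:3,3]
        print((r,c),D.round(3),"tool mm",(p*1e3).round(0),"wz",((R@p+e)[2]*1e3).round(0),end=" | ")
    print()
E
python3 f.py
```

```text
[ 0.6067583  -0.27554766  0.00602278] 3.6285184391745974e-05 [ 0.107  0.693  0.324  1.724 -0.295  0.773  1.731]
(230, 300) 0.174 tool mm [-15.  -6. -17.] wz 23.0 | (238, 300) 0.176 tool mm [-15.  -1. -17.] wz 23.0 | (242, 300) 0.177 tool mm [-15.   2. -17.] wz 23.0 | (248, 300) 0.148 tool mm [-13.  -7. -44.] wz 50.0 | (255, 300) 0.14 tool mm [-12.  -8. -53.] wz 59.0 | (265, 300) 0.132 tool mm [-11.  -7. -61.] wz 67.0 | (280, 300) 0.106 tool mm [ -9. -14. -86.] wz 92.0 | 
(230, 312) 0.2 tool mm [-8.  3.  7.] wz -1.0 | (238, 312) 0.202 tool mm [-9.  9.  7.] wz -1.0 | (242, 312) 0.145 tool mm [ -7. -12. -47.] wz 53.0 | (248, 312) 0.139 tool mm [ -6. -11. -53.] wz 59.0 | (255, 312) 0.131 tool mm [ -6. -12. -61.] wz 67.0 | (265, 312) 0.123 tool mm [ -6. -11. -69.] wz 75.0 | (280, 312) 0.11 tool mm [ -5. -13. -83.] wz 89.0 | 
(230, 318) 0.201 tool mm [-4.  4.  8.] wz -2.0 | (238, 318) 0.0 tool mm [  -1.  -71. -180.] wz 186.0 | (242, 318) 0.146 tool mm [ -4. -11. -46.] wz 52.0 | (248, 318) 0.138 tool mm [ -3. -12. -54.] wz 60.0 | (255, 318) 0.132 tool mm [ -3. -11. -60.] wz 67.0 | (265, 318
[... 815 characters left out ...]
 340) 0.201 tool mm [10.  4.  8.] wz -1.0 | (238, 340) 0.202 tool mm [10.  9.  7.] wz -1.0 | (242, 340) 0.203 tool mm [11. 12.  7.] wz -1.0 | (248, 340) 0.149 tool mm [  7.  -7. -44.] wz 50.0 | (255, 340) 0.141 tool mm [  7.  -7. -52.] wz 58.0 | (265, 340) 0.131 tool mm [  6.  -7. -62.] wz 68.0 | (280, 340) 0.108 tool mm [  5. -13. -84.] wz 90.0 | 
(230, 350) 0.201 tool mm [17.  4.  7.] wz -1.0 | (238, 350) 0.193 tool mm [16.  6. -1.] wz 7.0 | (242, 350) 0.19 tool mm [16.  7. -5.] wz 11.0 | (248, 350) 0.184 tool mm [ 16.   8. -12.] wz 18.0 | (255, 350) 0.14 tool mm [ 12.  -7. -52.] wz 58.0 | (265, 350) 0.13 tool mm [ 11.  -8. -63.] wz 69.0 | (280, 350) 0.11 tool mm [  9. -12. -83.] wz 89.0 |
```

The depth shows the fingertips at about tool z = -45 mm, so the real finger ends sit some 45 mm above the reported TCP. That fits the free closing over the ring at zero force. I open and measure the tips and body in that state.

>>> apply_moves --rows "0 0 0 0 0 0 0.35;0 0 0 0 0 0 0.35;0 0 0 0 0 0 0.35;0 0 0 0 0 0 0.35"

```text
t: 5.0
eef_pos: [0.6068, -0.2756, 0.0061]
orientation: [[0.402, 0.916, 0.0], [0.916, -0.402, 0.0], [0.0, 0.0, -1.0]]
force: [0.3, -0.3, 0.0]
opening: 0.0556
```

```bash
cat > g.py <<'E'
from h import *
st=env.sense();R=np.array(st["orientation"]);e=np.array(st["eef_pos"])
im,d=camera("wrist");cv2.imwrite("pics/w3.png",im)
m=camera_model("wrist");T=np.array(m["tool_from_camera"]);K=np.array(m["mtx"])
v,u=np.mgrid[0:400,0:640]
P=np.stack([(u-K[0,2])/K[0,0]*d,-(v-K[1,2])/K[1,1]*d,-d],-1)@T[:3,:3].T+T[:3,3]
print(e,st["opening"],st["force"])
s=(d>0)&(P[...,2]<-.028)&(np.abs(P[...,0])<.07)&(P[...,1]>-.03)
for x0 in range(-60,60,6):
    q=s&(P[...,0]*1e3>=x0)&(P[...,0]*1e3<x0+6)
    if q.sum()>10: print(x0,q.sum(),"zmax",(np.percentile(P[q][:,2],99)*1e3).round(1),"y there",(P[q][P[q][:,2].argmax(),1]*1e3).round(1))
for r in range(300,400,12):print(r,(P[r,323]*1e3).round(0))
E
python3 g.py
```

```text
[ 0.60681291 -0.27557078  0.00610678] 0.055601259754069515 [ 0.34069665 -0.28800657  0.04414619]
-60 3626 zmax -90.7 y there -11.8
-54 4880 zmax -87.5 y there -7.0
-48 1104 zmax -60.4 y there -7.0
-42 774 zmax -49.9 y there -6.5
-36 1427 zmax -46.9 y there -10.7
-30 2610 zmax -44.4 y there -2.2
-24 2098 zmax -106.3 y there -16.6
-18 1852 zmax -110.9 y there -9.7
-12 1678 zmax -110.8 y there -9.4
-6 1413 zmax -112.0 y there -10.2
0 1442 zmax -111.4 y there -9.7
6 1861 zmax -110.8 y there -9.6
12 1915 zmax -111.4 y there -9.6
18 1970 zmax -105.0 y there -11.8
24 2649 zmax -44.2 y there -2.8
30 913 zmax -47.5 y there -10.9
36 965 zmax -50.9 y there -7.1
42 1792 zmax -84.6 y there -6.8
48 5727 zmax -89.9 y there -6.9
54 2685 zmax -91.6 y there -11.3
300 [-1. 58.  7.]
312 [-1. 68.  7.]
324 [-1. 79.  8.]
336 [-1. 89.  7.]
348 [  -1.  -10. -114.]
360 [  -1.  -12. -120.]
372 [  -1.  -11. -123.]
384 [  -1.  -12. -127.]
396 [  -1.  -10. -128.]
```

Tips at 52-56 mm opening lie about 46 mm behind the reported TCP, and the body about 111 mm behind. I plan with those values: TCP z = -0.034 puts the tips about 12 mm up the ring. I lower in steps and watch the force.

>>> apply_moves --rows "0.0024 -0.001 0 0 0 0 0;0.0024 -0.001 0 0 0 0 0;0.0024 -0.001 0.02 0 0 0 0;0.0024 -0.001 0.03 0 0 0 0;0.0024 -0.001 0.03 0 0 0 0"

```text
t: 5.68
eef_pos: [0.6055, -0.2724, -0.0257]
orientation: [[0.402, 0.916, -0.003], [0.916, -0.402, 0.001], [-0.0, -0.003, -1.0]]
force: [-1.3, -0.8, -0.1]
opening: 0.0852
```

>>> apply_moves --rows "0 0 0.01 0 0 0 0;0 0 0.01 0 0 0 0;0 0 0.01 0 0 0 1;0 0 0.01 0 0 0 1;0 0 0.01 0 0 0 1;0 0 0.01 0 0 0 1;0 0 0.01 0 0 0 1"

```text
t: 6.55
eef_pos: [0.6075, -0.2731, -0.0329]
orientation: [[0.402, 0.916, 0.001], [0.916, -0.402, -0.0], [0.0, 0.001, -1.0]]
force: [-0.1, 0.5, 6.1]
opening: 0.0491
```

>>> apply_moves --rows "0 0 -0.02 0 0 0 1;0 0 -0.06 0 0 0 1;0 0 -0.12 0 0 0 1;0 0 -0.12 0 0 0 1;0 0 -0.12 0 0 0 1"

```text
t: 7.18
eef_pos: [0.6064, -0.2725, 0.0863]
orientation: [[0.402, 0.916, -0.0], [0.916, -0.402, 0.0], [0.0, -0.0, -1.0]]
force: [-0.4, 0.6, -3.9]
opening: 0.0494
```

```bash
python3 g.py|head -1; python3 w.py bolt_seat .008 w4 .631 .0285|head -1; python3 - <<'E'
from h import *
im,_=camera("side");w=cv2.imread("pics/w4.png")
cv2.imwrite("pics/v4.png",np.vstack([w[120:400,100:540],im[60:300,130:570]]))
E
```

```text
[ 0.60644074 -0.27253413  0.0862998 ] 0.04944639477681479 [-0.37317252  0.60648754 -3.93655034]
t 7.225 eef [ 0.6058 -0.2722  0.0852] yaw 1.157 j7 1.7 open 0.04920091666450897 F [-0.5 -0.2 -4. ] expect rc [ 80.9 678. ]
```

View pics/v4.png

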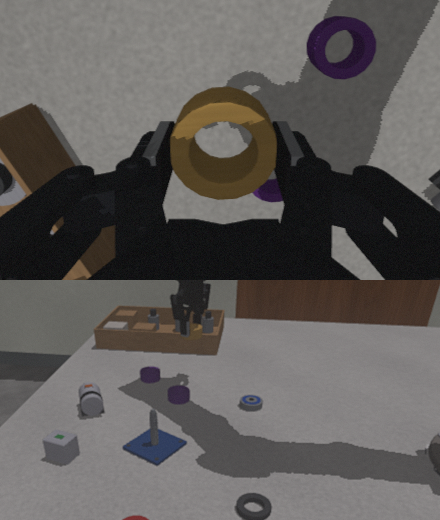

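The brass ring is gripped and hangs level; in the crop it sits at about (143,223) between the fingers. I measure its place in the tool frame.

```bash
cat > held.py <<'E'
# held ring in tool frame: colour mask by argument, points by depth
import sys
from h import *
st=env.sense();R=np.array(st["orientation"]);e=np.array(st["eef_pos"])
im,d=camera("wrist");m=camera_model("wrist");T=np.array(m["tool_from_camera"]);K=np.array(m["mtx"])
v,u=np.mgrid[0:400,0:640]
P=np.stack([(u-K[0,2])/K[0,0]*d,-(v-K[1,2])/K[1,1]*d,-d],-1)@T[:3,:3].T+T[:3,3]
g=im.astype(int);c=sys.argv[1]
s={"brass":(g[...,2]>g[...,0]+40)&(g[...,1]>g[...,0]+25),"red":(g[...,2]>g[...,1]+50)&(g[...,2]>g[...,0]+50),"dark":g.max(2)<95}[c]
s&=(d>0)&(np.hypot(P[...,0],P[...,1])<.04)&(P[...,2]>-.075)&(P[...,2]<-.005)
if c=="dark":s&=np.abs(P[...,0])<.024
Q=P[s]*1e3;print("t",st["t"],"eef",e.round(4),"yaw",np.arctan2(R[1,0],R[0,0]).round(3),"F",st["force"].round(1),"open",st["opening"].round(4),"n",len(Q),"x",np.percentile(Q[:,0],[1,99]).round(1),"y",np.percentile(Q[:,1],[1,99]).round(1),"z",np.percentile(Q[:,2],[1,5,50,95,99]).round(1))
top=Q[Q[:,2]<np.percentile(Q[:,2],2)+4]
A=np.c_[top[:,:2],np.ones(len(top))];k=np.linalg.lstsq(A,top[:,2],rcond=None)[0]
print("top face: n",len(top),"tilt xy",k[:2].round(3),"circle",cv2.minEnclosingCircle(top[:,:2].astype(np.float32)))
b=np.array([.631,.0285,0]);dx=R.T@(b-e);print("to bolt, tool xy mm",(dx[:2]*1e3).round(1))
E
python3 held.py brass
```

```text
Traceback (most recent call last):
  File "held.py", line 12, in <module>
    Q=P[s]*1e3;print("t",st["t"],"eef",e.round(4),"yaw",np.arctan2(R[1,0],R[0,0]).round(3),"F",st["force"].round(1),"open",st["opening"].round(4),"n",len(Q),"x",np.percentile(Q[:,0],[1,99]).round(1),"y",np.percentile(Q[:,1],[1,99]).round(1),"z",np.percentile(Q[:,2],[1,5,50,95,99]).round(1))
                                                                                                                           ^^^^^^^^^^^^^^^^^^^
AttributeError: 'float' object has no attribute 'round'
```

```bash
sed -i 's/st\["opening"\].round(4)/round(st["opening"],4)/' held.py; python3 held.py brass
```

```text
t 7.425 eef [ 0.6059 -0.2725  0.0846] yaw 1.157 F [ 0.1  0.1 -2. ] open 0.0494 n 5169 x [-24.5  22.2] y [-25.7  23.4] z [-57.8 -57.4 -56.4 -48.9 -39.7]
top face: n 4757 tilt xy [-0.001 -0.004] circle ((-1.3534376621246338, -0.2544914484024048), 25.919652938842773)
to bolt, tool xy mm [285.7 -97.8]
```

>>> apply_moves --rows "0.05 -0.017 0 0 0 0 1;0.11 -0.037 0 0 0 0 1;0.17 -0.058 0 0 0 0 1;0.23 -0.078 0 0 0 0 1;0.287 -0.0976 0 0 0 0 1;0.287 -0.0976 0 0 0 0 1;0.287 -0.0976 0 0 0 0 1;0.287 -0.0976 0 0 0 0 1"

```text
t: 8.48
eef_pos: [0.6327, 0.0266, 0.086]
orientation: [[0.405, 0.914, -0.0], [0.914, -0.405, -0.001], [-0.001, 0.0, -1.0]]
force: [-0.0, 0.0, -2.2]
opening: 0.0492
```

```bash
python3 held.py brass; cat > bolt.py <<'E'
from h import *
# bolt tip: grey points above plate seen by top camera depth and side camera, near expected; wrist through bore
st=env.sense();R=np.array(st["orientation"]);e=np.array(st["eef_pos"])
im,d=camera("wrist");cv2.imwrite("pics/wb.png",im)
m=camera_model("wrist");T=np.array(m["tool_from_camera"]);K=np.array(m["mtx"])
v,u=np.mgrid[0:400,0:640]
P=(np.stack([(u-K[0,2])/K[0,0]*d,-(v-K[1,2])/K[1,1]*d,-d],-1)@T[:3,:3].T+T[:3,3])@R.T+e
s=(d>0)&(np.hypot(P[...,0]-.631,P[...,1]-.0285)<.02)&(P[...,2]>.02)&(P[...,2]<.092)
print(s.sum(),P[s].mean(0).round(4),np.percentile(P[s],[2,98],axis=0).round(4)) if s.any() else print("none")
E
python3 bolt.py
```

```text
t 8.475 eef [0.6327 0.0266 0.086 ] yaw 1.154 F [-0.   0.  -2.2] open 0.0492 n 5180 x [-24.6  22.3] y [-25.6  23.3] z [-57.8 -57.4 -56.4 -48.1 -39.3]
top face: n 4758 tilt xy [-0.002 -0.003] circle ((-1.145247459411621, 0.15245527029037476), 26.342466354370117)
to bolt, tool xy mm [ 1.1 -2.3]
235 [0.6262 0.0289 0.0403] [[0.6242 0.0214 0.0207]
 [0.6322 0.0338 0.0603]]
```

View pics/wb.png

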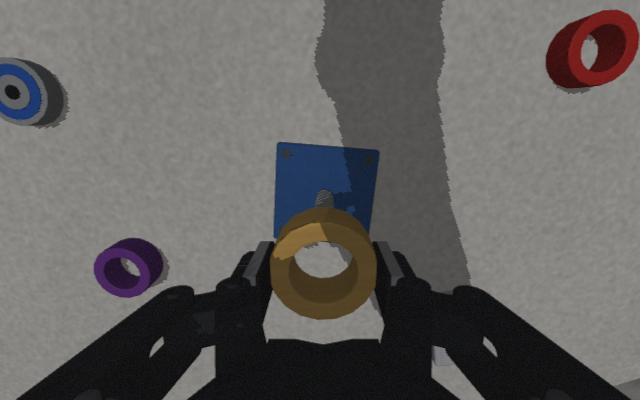

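The wrist view shows the ring at (262,323), slightly above and in front of the bolt foot at (198,325). The bolt depth agrees with my estimate within 2 mm. I lower the ring over the bolt.

>>> apply_moves --rows "0.0013 -0.0019 0 0 0 0 1;0.0013 -0.0019 0.025 0 0 0 1;0.0013 -0.0019 0.04 0 0 0 1;0.0013 -0.0019 0.055 0 0 0 1;0.0013 -0.0019 0.06 0 0 0 1"

```text
t: 9.2
eef_pos: [0.631, 0.0309, 0.025]
orientation: [[0.402, 0.916, -0.002], [0.916, -0.402, -0.0], [-0.001, -0.001, -1.0]]
force: [-1.1, 0.3, -3.0]
opening: 0.0492
```

>>> apply_moves --rows "0 0 0.02 0 0 0 1;0 0 0.035 0 0 0 1;0 0 0.045 0 0 0 1;0 0 0.046 0 0 0 1;0 0 0.046 0 0 0 1"

```text
t: 9.82
eef_pos: [0.632, 0.031, -0.0197]
orientation: [[0.402, 0.916, 0.001], [0.916, -0.402, 0.0], [0.0, 0.0, -1.0]]
force: [-0.1, 0.3, -2.7]
opening: 0.0493
```

```bash
python3 held.py brass
```

```text
t 9.825 eef [ 0.632   0.031  -0.0197] yaw 1.157 F [-0.1  0.3 -2.7] open 0.0493 n 5085 x [-24.6  22.3] y [-25.8  20.4] z [-57.8 -57.4 -56.3 -42.3 -37. ]
top face: n 4306 tilt xy [-0.002 -0.005] circle ((-1.3576656579971313, -0.5442557334899902), 25.834030151367188)
to bolt, tool xy mm [-2.7  0.1]
```

>>> apply_moves --rows "0 0 0 0 0 0 0;0 0 0 0 0 0 0;0 0 0 0 0 0 0;0 0 0 0 0 0 0;0 0 -0.03 0 0 0 0;0 0 -0.08 0 0 0 0;0 0 -0.13 0 0 0 0;0 0 -0.13 0 0 0 0;0 0 -0.13 0 0 0 0"

```text
t: 11.0
eef_pos: [0.6312, 0.0312, 0.1097]
orientation: [[0.402, 0.916, -0.0], [0.916, -0.402, 0.0], [0.0, -0.001, -1.0]]
force: [0.0, 0.6, -0.5]
opening: 0.0856
```

```bash
python3 w.py spacer_c .033 w5 .631 .028; python3 bolt.py; python3 - <<'E'
from h import *
im,_=camera("side");w=cv2.imread("pics/w5.png")
cv2.imwrite("pics/v5.png",np.vstack([w[120:400,100:540],cv2.resize(im[160:270,220:380],(440,302))]))
E
```

```text
t 11.0 eef [0.6312 0.0312 0.1097] yaw 1.157 j7 1.2 open 0.0856360935143732 F [ 0.   0.6 -0.5] expect rc [198.9 320.7]
[263.1 134.9] 0.84 [ 0.618  -0.1601  0.033 ]
[180.6 332.8] 0.7 [0.62   0.0445 0.033 ]
top face: n 1401 z 0.0315 circle 0.6314 0.0298 r 0.026 mean [0.6286 0.0314]
1091 [0.6287 0.0281 0.0473] [[0.6127 0.0101 0.0217]
 [0.6487 0.0468 0.0831]]
```

View pics/v5.png

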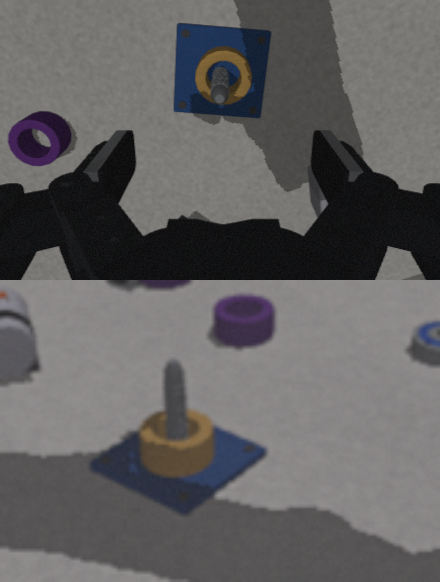

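The brass spacer lies flat on the plate around the bolt (measured centre 0.631, 0.030, top at 31.5 mm). Next is the washer.

>>> apply_moves --rows "0.054 -0.234 0 0 0 0 0;0.054 -0.234 0 0 0 0 0;0.054 -0.234 0 0 0 0 0;0.054 -0.234 0 0 0 0 0;0.054 -0.234 0.05 0 0 0 0;0.054 -0.234 0.05 0 0 0 0;0.054 -0.234 0.05 0 0 0 0"

```text
t: 12.08
eef_pos: [0.4399, 0.1738, 0.0606]
orientation: [[0.404, 0.915, 0.0], [0.915, -0.404, -0.001], [-0.001, 0.0, -1.0]]
force: [0.8, 0.8, -0.1]
opening: 0.0851
```

```bash
python3 w.py washer_c .012 w6 .4385 .175
```

```text
t 12.075 eef [0.4399 0.1738 0.0606] yaw 1.155 j7 0.82 open 0.08509681024883761 F [ 0.8  0.8 -0.1] expect rc [204.8 325. ]
[218.6 324.5] 0.82 [0.4491 0.1699 0.012 ]
top face: n 2379 z 0.0105 circle 0.4378 0.1735 r 0.028 mean [0.4366 0.1739]
```

>>> apply_moves --rows "-0.0011 -0.0018 0.04 0 0 0 0;-0.0011 -0.0018 0.08 0 0 0 0;-0.0011 -0.0018 0.1 0 0 0 0;-0.0011 -0.0018 0.1015 0 0 0 0;-0.0011 -0.0018 0.1015 0 0 0 0;-0.0011 -0.0018 0.1015 0 0 0 1;-0.0011 -0.0018 0.1015 0 0 0 1;-0.0011 -0.0018 0.1015 0 0 0 1;-0.0011 -0.0018 0.1015 0 0 0 1;-0.0011 -0.0018 0.1015 0 0 0 1"

```text
t: 13.42
eef_pos: [0.4378, 0.1748, -0.0398]
orientation: [[0.401, 0.916, 0.001], [0.916, -0.401, 0.001], [0.002, 0.001, -1.0]]
force: [-2.6, -1.3, 16.1]
opening: 0.0531
```

>>> apply_moves --rows "0 0 -0.01 0 0 0 1;0 0 -0.04 0 0 0 1;0 0 -0.09 0 0 0 1;0 0 -0.125 0 0 0 1;0 0 -0.125 0 0 0 1;0 0 -0.125 0 0 0 1"

```text
t: 14.18
eef_pos: [0.4363, 0.1741, 0.0831]
orientation: [[0.402, 0.916, -0.001], [0.916, -0.402, -0.0], [-0.001, -0.001, -1.0]]
force: [0.3, -0.6, -2.0]
opening: 0.0529
```

```bash
python3 held.py dark
```

```text
t 14.175 eef [0.4363 0.1741 0.0831] yaw 1.157 F [ 0.3 -0.6 -2. ] open 0.0529 n 6723 x [-23.5  23.2] y [-27.   26.1] z [-51.5 -51.1 -50.  -42.8 -40.4]
top face: n 5796 tilt xy [ 0.001 -0.   ] circle ((-1.320722222328186, 0.491755872964859), 28.031591415405273)
to bolt, tool xy mm [-55.1 236.9]
```

>>> apply_moves --rows "-0.054 0.236 0 0 0 0 1;-0.054 0.236 0 0 0 0 1;-0.054 0.236 0 0 0 0 1;-0.054 0.236 0 0 0 0 1;-0.054 0.236 0 0 0 0 1;-0.054 0.236 0 0 0 0 1;-0.054 0.236 0 0 0 0 1;-0.054 0.236 0 0 0 0 1"

```text
t: 15.22
eef_pos: [0.6306, 0.0312, 0.0834]
orientation: [[0.401, 0.916, -0.001], [0.916, -0.401, 0.001], [0.0, -0.001, -1.0]]
force: [-1.1, -0.1, -2.5]
opening: 0.0527
```

```bash
python3 held.py dark
```

```text
t 15.225 eef [0.6306 0.0312 0.0834] yaw 1.159 F [-1.1 -0.1 -2.5] open 0.0527 n 6715 x [-23.5  23.2] y [-27.   25.8] z [-51.4 -51.  -49.9 -42.7 -40.4]
top face: n 5784 tilt xy [ 0.001 -0.001] circle ((-1.2199515104293823, 0.4412003457546234), 28.070587158203125)
to bolt, tool xy mm [-2.3  1.5]
```

>>> apply_moves --rows "0 0 0.025 0 0 0 1;0 0 0.05 0 0 0 1;0 0 0.07 0 0 0 1;0 0 0.083 0 0 0 1;0 0 0.087 0 0 0 1;0 0 0.087 0 0 0 1;0 0 0.087 0 0 0 1"

```text
t: 16.15
eef_pos: [0.6321, 0.0299, -0.0026]
orientation: [[0.402, 0.916, 0.001], [0.916, -0.402, 0.0], [0.001, 0.001, -1.0]]
force: [-0.7, -0.2, -0.8]
opening: 0.053
```

```bash
python3 held.py dark
```

```text
t 16.15 eef [ 0.6321  0.0299 -0.0026] yaw 1.157 F [-0.7 -0.2 -0.8] open 0.053 n 9327 x [-23.3  23.3] y [-29.3  23.2] z [-72.8 -64.8 -49.7  -9.8  -8.7]
top face: n 398 tilt xy [-0.022  0.06 ] circle ((-3.1838343143463135, 0.8811548948287964), 7.8310370445251465)
to bolt, tool xy mm [-1.7 -0.4]
```

>>> apply_moves --rows "0 0 0.0025 0 0 0 1;0 0 0.0025 0 0 0 1;0 0 0.0025 0 0 0 0;0 0 0.0025 0 0 0 0;0 0 0.0025 0 0 0 0;0 0 0.0025 0 0 0 0;0 0 -0.03 0 0 0 0;0 0 -0.08 0 0 0 0;0 0 -0.115 0 0 0 0;0 0 -0.115 0 0 0 0;0 0 -0.115 0 0 0 0"

```text
t: 17.58
eef_pos: [0.6308, 0.0301, 0.111]
orientation: [[0.402, 0.916, -0.001], [0.916, -0.402, 0.0], [-0.0, -0.001, -1.0]]
force: [-0.7, -0.7, -0.5]
opening: 0.0854
```

```bash
python3 w.py washer_c .045 w7 .631 .03; python3 - <<'E'
from h import *
im,_=camera("side");w=cv2.imread("pics/w7.png")
cv2.imwrite("pics/v7.png",np.vstack([w[120:400,100:540],cv2.resize(im[160:270,220:380],(440,302))]))
E
```

```text
t 17.575 eef [0.6308 0.0301 0.111 ] yaw 1.157 j7 1.22 open 0.08539870579294938 F [-0.7 -0.7 -0.5] expect rc [201.3 324.2]
[186.6 327.5] 0.94 [0.6203 0.0377 0.045 ]
top face: n 2034 z 0.0435 circle 0.631 0.0285 r 0.028 mean [0.6294 0.0292]
```

View pics/v7.png

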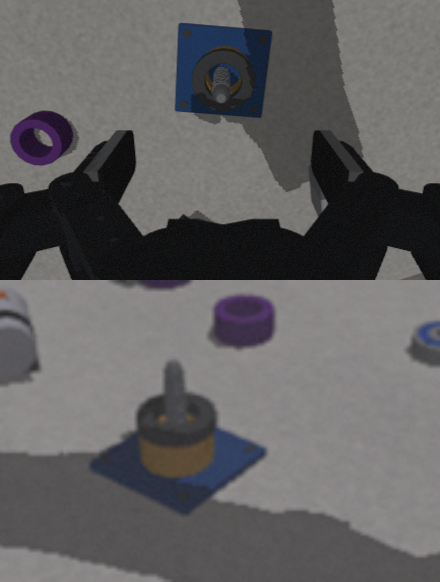

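The washer lies flat on the spacer, centred at (0.631, 0.0285), top face at 43.5 mm. Next is the red bushing.

>>> apply_moves --rows "0.205 -0.115 0 0 0 0 0;0.205 -0.115 0 0 0 0 0;0.205 -0.115 0 0 0 0 0;0.205 -0.115 0 0 0 0 0;0.205 -0.115 0.03 0 0 0 0;0.205 -0.115 0.05 0 0 0 0;0.205 -0.115 0.05 0 0 0 0;0.205 -0.115 0.05 0 0 0 0"

```text
t: 18.73
eef_pos: [0.6093, 0.2627, 0.0621]
orientation: [[0.404, 0.915, 0.001], [0.915, -0.404, -0.0], [-0.0, 0.001, -1.0]]
force: [1.0, 0.3, 0.8]
opening: 0.0857
```

```bash
python3 w.py bushing_c .025 w8 .608 .264
```

```text
t 18.725 eef [0.6093 0.2627 0.0621] yaw 1.155 j7 0.87 open 0.08572156602596716 F [1.  0.3 0.8] expect rc [209.2 325.2]
[217.9 321.4] 0.63 [0.6132 0.2585 0.025 ]
top face: n 2062 z 0.0235 circle 0.6074 0.2627 r 0.026 mean [0.6064 0.2632]
```

>>> apply_moves --rows "-0.0008 -0.0017 0.04 0 0 0 0;-0.0008 -0.0017 0.08 0 0 0 0;-0.0008 -0.0017 0.096 0 0 0 0;-0.0008 -0.0017 0.096 0 0 0 0;-0.0008 -0.0017 0.096 0 0 0 0;-0.0008 -0.0017 0.096 0 0 0 1;-0.0008 -0.0017 0.096 0 0 0 1;-0.0008 -0.0017 0.096 0 0 0 1;-0.0008 -0.0017 0.096 0 0 0 1;-0.0008 -0.0017 0.096 0 0 0 1;-0.0008 -0.0017 0.086 0 0 0 1;-0.0008 -0.0017 0.05 0 0 0 1;-0.0008 -0.0017 0 0 0 0 1;-0.0008 -0.0017 -0.03 0 0 0 1;-0.0008 -0.0017 -0.03 0 0 0 1;-0.0008 -0.0017 -0.03 0 0 0 1"

```text
t: 20.82
eef_pos: [0.606, 0.2637, 0.091]
orientation: [[0.402, 0.916, -0.001], [0.916, -0.402, -0.0], [-0.001, -0.001, -1.0]]
force: [0.1, -0.1, -1.4]
opening: 0.0497
```

```bash
python3 held.py red
```

```text
t 20.825 eef [0.606  0.2637 0.091 ] yaw 1.157 F [ 0.1 -0.1 -1.4] open 0.0497 n 4400 x [-24.7  22.5] y [-23.4  24.4] z [-57.6 -57.2 -56.3 -55.3 -54.9]
top face: n 4400 tilt xy [0.001 0.001] circle ((-1.3654130697250366, 0.7310218214988708), 25.624454498291016)
to bolt, tool xy mm [-205.2  117.5]
```

>>> apply_moves --rows "-0.204 0.117 0 0 0 0 1;-0.204 0.117 0 0 0 0 1;-0.204 0.117 0 0 0 0 1;-0.204 0.117 0 0 0 0 1;-0.204 0.117 0 0 0 0 1;-0.204 0.117 0 0 0 0 1;-0.204 0.117 0 0 0 0 1;-0.204 0.117 0 0 0 0 1"

```text
t: 21.88
eef_pos: [0.6316, 0.0316, 0.0913]
orientation: [[0.4, 0.917, -0.001], [0.917, -0.4, 0.0], [0.0, -0.001, -1.0]]
force: [-0.3, -0.9, -0.7]
opening: 0.0501
```

```bash
python3 held.py red
```

```text
t 21.875 eef [0.6316 0.0316 0.0913] yaw 1.159 F [-0.3 -0.9 -0.7] open 0.0501 n 5115 x [-24.7  22.3] y [-24.6  24.2] z [-57.6 -57.2 -56.2 -48.8 -39.1]
top face: n 4733 tilt xy [-0.002 -0.003] circle ((-1.3982425928115845, 0.547728419303894), 25.78114128112793)
to bolt, tool xy mm [-3.1  0.8]
```

>>> apply_moves --rows "-0.001 0 0.02 0 0 0 1;-0.001 0 0.04 0 0 0 1;-0.001 0 0.06 0 0 0 1;-0.001 0 0.072 0 0 0 1;-0.001 0 0.076 0 0 0 1;-0.001 0 0.076 0 0 0 1;-0.001 0 0.076 0 0 0 1"

```text
t: 22.8
eef_pos: [0.632, 0.0291, 0.0163]
orientation: [[0.402, 0.916, 0.001], [0.916, -0.402, 0.0], [0.001, 0.001, -1.0]]
force: [0.3, 1.3, -0.4]
opening: 0.0494
```

```bash
python3 held.py red
```

```text
t 22.8 eef [0.632  0.0291 0.0163] yaw 1.157 F [ 0.3  1.3 -0.4] open 0.0494 n 5523 x [-24.7  22.4] y [-24.8  24. ] z [-57.6 -57.2 -56.2 -44.2 -37.4]
top face: n 4890 tilt xy [-0.    -0.005] circle ((-1.661262035369873, 0.4503990113735199), 25.703231811523438)
to bolt, tool xy mm [-0.9 -0.7]
```

Bushing bottom is about 3 mm above the washer. I lower 2 mm, release, raise and check.

>>> apply_moves --rows "0 0 0.002 0 0 0 1;0 0 0.002 0 0 0 1;0 0 0.002 0 0 0 0;0 0 0.002 0 0 0 0;0 0 0.002 0 0 0 0;0 0 0.002 0 0 0 0;0 0 -0.03 0 0 0 0;0 0 -0.08 0 0 0 0;0 0 -0.12 0 0 0 0;0 0 -0.12 0 0 0 0;0 0 -0.12 0 0 0 0"

```text
t: 24.22
eef_pos: [0.6309, 0.0292, 0.1351]
orientation: [[0.402, 0.916, -0.001], [0.916, -0.402, 0.0], [-0.0, -0.001, -1.0]]
force: [0.6, -0.2, 0.1]
opening: 0.0854
```

```bash
python3 w.py bushing_c .070 w9 .631 .0285; python3 - <<'E'
from h import *
im,_=camera("side");w=cv2.imread("pics/w9.png")
cv2.imwrite("pics/v9.png",np.vstack([w[120:400,100:540],cv2.resize(im[160:270,220:380],(440,302))]))
E
```

```text
t 24.225 eef [0.6309 0.0292 0.1351] yaw 1.157 j7 1.21 open 0.08538022404816639 F [ 0.6 -0.2  0.1] expect rc [201.8 323.5]
[212.  326.4] 0.58 [0.6404 0.0271 0.07  ]
top face: n 1707 z 0.0685 circle 0.6315 0.0274 r 0.026 mean [0.6303 0.0279]
```

View pics/v9.png

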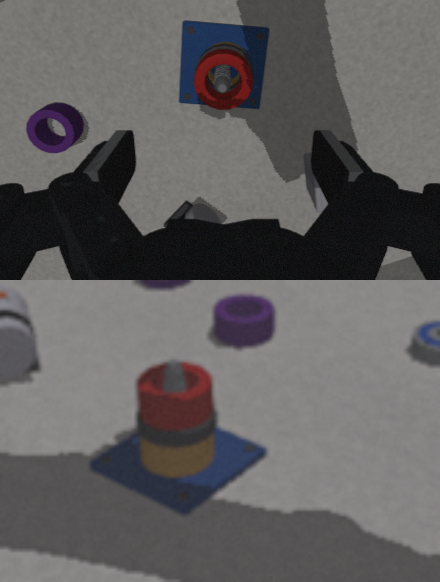

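The stack is complete and flat; its top reads 68.5 mm, against 70 mm expected, with the same -1.5 mm bias seen on every ring. The gripper is clear and open.

```bash
python3 -c "
from h import *
print(order.finish_job())"
```

```text
the job is handed in; nothing more can be done
None
```

The kit is stacked on the bolt in the order asked: brass spacer on the plate, then the dark steel washer, then the red bushing on top. I handed the job in at about 24 s, with the gripper open and raised clear.

**Last checks:**
- The wrist and side views show all three parts lying flat.
- The top faces read 31.5, 43.5 and 68.5 mm above the counter, against 33, 45 and 70 expected. That is the same -1.5 mm reading bias seen on every ring.
- The three centres lie within 2.5 mm of each other, around (0.631, 0.0285).
- I left the purple look-alikes and the blue-faced bearing alone.

**Problems and disagreements:**
- **First grasp:** it closed on air. The wrist depth image showed the real fingertips about 45 mm short of the reported TCP. I worked with that measured offset from then on, which put the reported TCP height below zero at the pick-ups.
- **Opening readings:** they came out about 2 to 3 mm below the true part diameters.
- **Washer grasp:** the force reading was 16 N upward, so the fingertips probably brushed the counter.

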